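Sort the core rings into their trays

TASK

Sort the bench: stand each of the three open steel core rings upright and flat on the floor of the round tray of its own size (widest ring in the widest tray, middle ring in the middle tray, narrowest in the narrowest; go by diameter, not height), and put the dented aluminium cap, which is scrap, in the low tin bin at the foot of the chute. Leave the cast iron ring driver and the amber jar standing where they are, and let go of everything at the end.

Things in the scene. Friction and masses are not known exactly. Their poses are not given: they have to be found in the camera images.
- ring_large: large stainless steel core ring: a plain tube standing on end, open at both ends, 66 mm outside and 60 mm inside diameter, 42 mm high (the heights do not follow the diameters). Loose, 0.08 to 0.23 kg. Origin: centre of its underside, z up along its axis.
- ring_medium: medium stainless steel core ring: a plain tube standing on end, open at both ends, 52 mm outside and 47 mm inside diameter, 56 mm high (the heights do not follow the diameters). Loose, 0.08 to 0.23 kg. Origin: centre of its underside, z up along its axis.
- ring_small: small stainless steel core ring: a plain tube standing on end, open at both ends, 37 mm outside and 32 mm inside diameter, 48 mm high (the heights do not follow the diameters). Loose, 0.08 to 0.23 kg. Origin: centre of its underside, z up along its axis.
- cap: dented aluminium cap: a low closed disc lying flat, 58 mm diameter, 20 mm high, with a dark crease across its top. Loose, about 0.06 kg. Origin: centre of its underside, z up.
- tin_large: large shallow open round tray, plain white enamel, fixed to the bench: 86 mm inside and 92 mm outside diameter, rim 10 mm above the bench, inner floor 2 mm above the bench. It is the tray for the 66 mm ring. Origin: centre of its underside, on the bench, z up.
- tin_medium: medium shallow open round tray, plain white enamel, fixed to the bench: 72 mm inside and 78 mm outside diameter, rim 10 mm above the bench, inner floor 2 mm above the bench. It is the tray for the 52 mm ring. Origin: centre of its underside, on the bench, z up.
- tin_small: small shallow open round tray, plain white enamel, fixed to the bench: 56 mm inside and 62 mm outside diameter, rim 10 mm above the bench, inner floor 2 mm above the bench. It is the tray for the 37 mm ring. Origin: centre of its underside, on the bench, z up.
- bin: low tin bin, fixed, open on top: 160 mm along its x, 130 along its y, walls 3 mm thick, 45 high, inner floor 3 mm above the bench. Origin: centre of its underside. A fixed galvanised chute stands at its +y side, rising away along +y to 0.23 m; its foot, 65 mm above the bench, and its small steel lip hanging from a hinge are 75 mm from the bin's centre.
- driver: grey cast iron ring driver, a bystander: round foot 60 mm diameter and 22 mm high, narrow neck, knob 42 mm across, 95 mm high in all, standing upright. Loose, 0.8 kg. Origin: centre of its underside.
- jar: squat amber glass sample jar with a lid, a bystander: 64 mm diameter, 62 mm high. Loose, 0.25 kg. Origin: centre of its underside.

How it is judged:
At the end, for the whole second after the job is handed in: Each ring stands upright (within 0.08 rad) on the floor of its own tray, underside within 6 mm of the tray's underside height and centre within 12 mm of the tray's centre; the cap lies inside the bin's walls, its origin lower than 35 mm above the bench; rings and cap are at rest (under 0.02 m/s) (horizontal distance between ring_large and tin_large below 0.012 m and z of ring_large in the frame of tin_large between -0.002 and 0.006 m and angle between each of ring_large, ring_medium, ring_small's own z axis and vertical below 0.08 rad and linear speed of each of ring_large, ring_medium, ring_small, cap below 0.02 m/s and horizontal distance between ring_medium and tin_medium below 0.012 m and z of ring_medium in the frame of tin_medium between -0.002 and 0.006 m and horizontal distance between ring_small and tin_small below 0.012 m and z of ring_small in the frame of tin_small between -0.002 and 0.006 m and x of cap in the frame of bin between -0.078 and 0.078 m and y of cap in the frame of bin between -0.063 and 0.063 m and height (world z) of cap below 0.035 m); the robot touches nothing.
It fails at once if the ring driver is shifted by more than 15 mm or tipped (distance of driver from where it was at the start of the episode above 0.015 m or angle between driver's own z axis and vertical above 0.3 rad).
It fails at once if the glass jar is shifted by more than 15 mm or tipped (distance of jar from where it was at the start of the episode above 0.015 m or angle between jar's own z axis and vertical above 0.3 rad).
It also fails if it takes over 106 s, if anything falls off the work surface, if the arm or the gripper's body presses on something with over 40 N, if the wrist force passes 120 N, or if a joint passes its speed limit or range.

ROBOT

A 6-joint arm with a two-finger parallel gripper is mounted at the origin on the work surface. World frame = base frame: x ahead of the robot, y to its left, z up, the work surface at z = 0. Lengths are in m, angles in rad, forces in N, time in s.
With the tool pointing down it reaches from about 0.225 to 0.875 m from the base axis. Payload 3.4 kg.
Tool frame: the origin (TCP) lies at the very end of the fingers, on their centre line; the grasp point (between the pads) lies 19 mm behind it; z points along the fingers, y is the direction in which the jaws open and shut (so a half turn about z gives the same grasp; the last joint's range is limited). The gripper opens to 85 mm and grips with 20 to 120 N. Pads are 22 mm wide; open, the fingers measure 114 mm over their backs; the gripper's body (76 mm by 85 mm) begins 54 mm behind the grasp point. The pads swing forward as they close: fully open they stand 13 mm farther back than shut.
Start: joints at [1.109, 0.276, 1.505, -0, 1.361, -0.121], TCP at [0.192, 0.542, 0.231] pointing down, gripper open.
Joint ranges: [-2.89, 2.89], [-0.75, 2.08], [0.22, 2.7], [-1.18, 4.32], [0.11, 2.71], [-2.7, 2.7]. Speed limits (rad/s): [2.57, 2.57, 3.14, 3.14, 3.14, 3.14].

INTERFACE

Orientations are given as a unit quaternion [w, x, y, z].
In Python, from rig import get_state, get_image, camera_model, sign_off gives the robot as it stands. The module is installed in compiled form; this text tells all that it offers.
- The arm moves only by the tool drive_tool, never from a script. Its argument "motion" is text: rows parted by semicolons, each of 7 numbers parted by spaces: the turn, a rotation vector about the tool's x, y, z in degrees, then the shift along the tool's x, y, z in m, then the opening in per cent of the stroke, from 0 (shut) to 100 (fully open). In form: wx wy wz tx ty tz hand; .... A call has 1 to 12 rows; each row shifts and turns the pose as measured when the row begins, along the tool's axes as they then stand; what a row does not reach is not made up. A row lasts 1/8 s, in which the tool goes at most 62.5 mm and 10.7 degrees, less where a joint would pass 70% of its speed; a pose out of reach is approached as far as the arm can. A call is refused whole if a number of a shift passes 0.0625 or a number of a turn 10.7, either way. A call with a gripper value outside its range is refused whole. The fingers move at their own pace and stop on an object; "newtons" is the grip in N (left out, the last holds). Time passes only in rows, so rows that do not move let the fingers close. It gives the time, the measured TCP pose, the force and the opening at its end, in the units of the state.
- get_state(): the state, without advancing time (a new reading comes with each control period).
- get_image(name): name is "scene" or "top"; returns (picture, depth): 480x640x3 uint8, red, green, blue; 480x640 float32, m along the optical axis (not along the pixel's ray), 0 where there is no reading.
- camera_model(name): a dict with "camera_matrix" (3x3 intrinsics, pixels), "cam_to_world" (4x4, takes a point from camera to world coordinates). Camera axes: x right, y up, looking along -z (the intrinsics and any distortion apply to the point x, -y, -z); pixel columns grow to the right and rows downward; lengths in m; the calibration is good to about 2 mm. A picture is of the moment at which its call begins. camera_model takes no time and is no camera call.
- sign_off(): hands the job in, once; it reports no verdict.
The state is a dict: "clock": time; "qpos": joint angles; "qd": joint speeds; "effort": joint torques, N m; "position": TCP position; "ee_rot": TCP orientation; "contact_force": force on the tool from outside, world axes, zero at the start; "moment": the same for the moment, N m; "width": finger opening in m.
Only numpy, scipy, OpenCV 4.12 (cv2) and the standard library are available. Lean on these libraries where they do the work, as an engineer would, in place of code of your own. Each camera call takes 0.05 s, during which the arm holds its last target.

## Working session

There is one attempt and no reset: what is moved stays moved. The work goes in short steps, Python scripts to look and compute and a tool call to move; the robot and the scene stay as the last step left them, time stands still between calls to the robot, and variables do not carry over. Pictures are saved under pics/ and viewed, and the job is handed in when it is done.

Besides the shell and the picture viewer there is one more tool, called after "Request:" by a JSON object that holds its "name" and its "arguments", one argument or row to a line. drive_tool: Moves the arm, as the interface text tells. Its arguments: {"type":"object","properties":{"motion":{"type":"string"},"newtons":{"type":"number"}},"required":["motion"]}

```bash
mkdir -p pics; cat > h.py <<'E'
import numpy as np, cv2
from rig import *
def pts(name,depth):
    m=camera_model(name);K=np.array(m["camera_matrix"]);T=np.array(m["cam_to_world"])
    v,u=np.mgrid[0:480,0:640]
    P=np.stack([(u-K[0,2])/K[0,0]*depth,-(v-K[1,2])/K[1,1]*depth,-depth],-1)
    return P@T[:3,:3].T+T[:3,3]
E
python3 - <<'E'
from h import *
s=get_state();print({k:np.round(v,3).tolist() for k,v in s.items()})
for n in("scene","top"):
    im,d=get_image(n);cv2.imwrite(f"pics/{n}0.png",im[:,:,::-1]);np.save(f"pics/{n}0.npy",d);np.save(f"pics/{n}0i.npy",im)
    m=camera_model(n);print(m)
E
```

```text
{'clock': 0.0, 'qpos': [1.109, 0.277, 1.506, 0.0, 1.361, -0.121], 'qd': [0.001, 0.001, 0.002, 0.002, -0.0, -0.0], 'effort': [-0.003, -41.677, -24.58, -0.001, 0.011, 0.0], 'position': [0.192, 0.541, 0.23], 'ee_rot': [-0.0, 0.17, 0.986, -0.001], 'contact_force': [1.179, 0.643, -0.835], 'moment': [0.014, -0.086, -0.032], 'width': 0.086}
{'camera_matrix': array([[592.60595833,   0.        , 319.25285373],
       [  0.        , 592.60595833, 248.83624307],
       [  0.        ,   0.        ,   1.        ]]), 'cam_to_world': array([[-0.41475338, -0.79119418,  0.44943454,  1.16270369],
       [ 0.90986925, -0.35471984,  0.2152017 ,  0.27699627],
       [-0.01084299,  0.4981823 ,  0.86700451,  1.11801301],
       [ 0.        ,  0.        ,  0.        ,  1.        ]])}
{'camera_matrix': array([[582.83569931,   0.        , 318.04547597],
       [  0.        , 582.83569931, 237.37919922],
       [  0.        ,   0.        ,   1.        ]]), 'cam_to_world': array([[-2.14571962e-02,  9.83840473e-01, -1.77756889e-01,
         4.13268158e-01],
       [-9.99769177e-01, -2.13085976e-02,  2.74522441e-03,
         6.60308952e-03],
       [-1.08688714e-03,  1.77774764e-01,  9.84070603e-01,
         1.14682634e+00],
       [ 0.00000000e+00,  0.00000000e+00,  0.00000000e+00,
         1.00000000e+00]])}
```

View pics/top0.png

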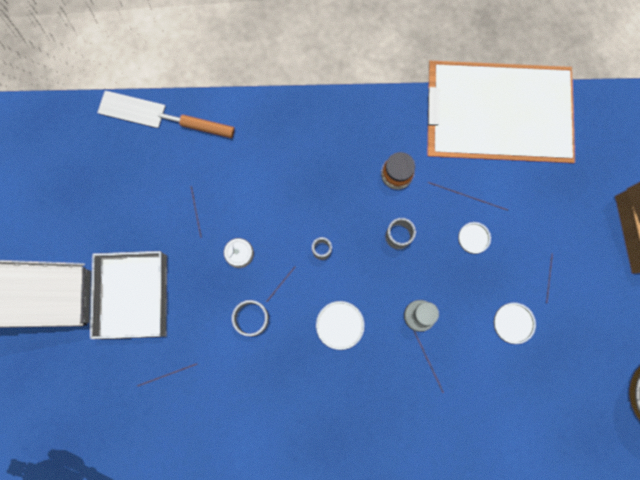

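View pics/scene0.png

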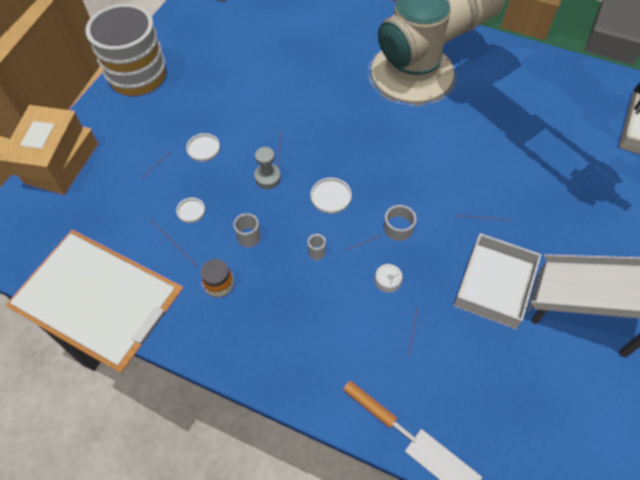

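Top view: rings at px (250,318) large, (401,233) medium and (321,248) small. Cap (238,252), trays (340,325), (515,323) and (475,237), bin (129,295), driver (422,315), jar (398,170). Next I measure them with depth.

```bash
python3 - <<'E'
from h import *
im=np.load("pics/top0i.npy");d=np.load("pics/top0.npy");P=pts("top",d)
print("bench z",[np.round(P[v,u],4).tolist() for v,u in((400,300),(150,300),(280,450),(350,200))])
hsv=cv2.cvtColor(im,cv2.COLOR_RGB2HSV)
def circ(X):
    A=np.c_[2*X,np.ones(len(X))];s=np.linalg.lstsq(A,(X**2).sum(1),rcond=None)[0];return s[:2],np.sqrt(s[2]+s[:2]@s[:2])
for n,u,v,r,z in(("L",250,318,24,.042),("M",401,231,22,.056),("S",321,247,16,.048),("cap",238,252,20,.02),("tL",340,325,30,.01),("tM",515,323,28,.01),("tS",475,237,24,.01),("driver",427,314,20,.095),("jar",399,167,22,.062)):
    Q=P[v-r:v+r,u-r:u+r].reshape(-1,3)
    a=Q[np.abs(Q[:,2]-z)<.005]
    # rim center: min enclosing circle of points at top height
    c,R=cv2.minEnclosingCircle(a[:,:2].astype(np.float32)) if len(a)>3 else ((0,0),0)
    print(n,len(a),"enc",np.round(c,4),round(R*2000,1),"mean",a[:,:2].mean(0).round(4) if len(a) else None,"z99",np.percentile(Q[:,2],[50,95,99]).round(4))
# bin
Q=P[245:345,85:175].reshape(-1,3);a=Q[np.abs(Q[:,2]-.045)<.008];print("bin",a.min(0),a.max(0),cv2.minAreaRect(a[:,:2].astype(np.float32)))
def crop(x0,y0,x1,y1,k,n): cv2.imwrite(n,cv2.resize(im[y0:y1,x0:x1,::-1],None,fx=k,fy=k,interpolation=cv2.INTER_CUBIC))
crop(220,210,380,330+30,5,"pics/c1.png");crop(380,140,540,260,5,"pics/c2.png");crop(380,250,540,370,5,"pics/c3.png")
E
```

```text
bench z [[0.3066, 0.0445, -0.0011], [0.805, 0.0367, -0.0039], [0.5293, -0.2549, 0.0005], [0.4043, 0.2356, 0.0029]]
L 174 enc [0.4619 0.1359] 66.6 mean [0.4615 0.1357] z99 [0.     0.0407 0.0444]
M 118 enc [ 0.6188 -0.1566] 52.6 mean [ 0.6188 -0.1575] z99 [0.0002 0.0537 0.058 ]
S 82 enc [ 0.5931 -0.0035] 36.6 mean [ 0.5929 -0.0038] z99 [0.0002 0.0467 0.0501]
cap 590 enc [0.5917 0.1605] 56.6 mean [0.5913 0.16  ] z99 [0.0018 0.0209 0.0232]
tL 327 enc [ 0.4494 -0.035 ] 148.4 mean [ 0.4444 -0.0349] z99 [0.0007 0.0079 0.0125]
tM 310 enc [ 0.4333 -0.3751] 133.8 mean [ 0.4432 -0.3733] z99 [0.0007 0.0083 0.0118]
tS 216 enc [ 0.6276 -0.3155] 98.1 mean [ 0.612  -0.3081] z99 [0.0003 0.0083 0.0122]
driver 378 enc [ 0.4609 -0.1892] 42.0 mean [ 0.4606 -0.1889] z99 [0.0187 0.0944 0.0974]
jar 626 enc [ 0.7468 -0.159 ] 57.8 mean [ 0.7463 -0.1592] z99 [0.0081 0.0637 0.065 ]
bin [0.43060595 0.30133824 0.03704103] [0.59196446 0.44282039 0.05295792] ((0.5114370584487915, 0.3725352883338928), (0.16040371358394623, 0.1408422887325287), 0.863606870174408)
```

View pics/c1.png

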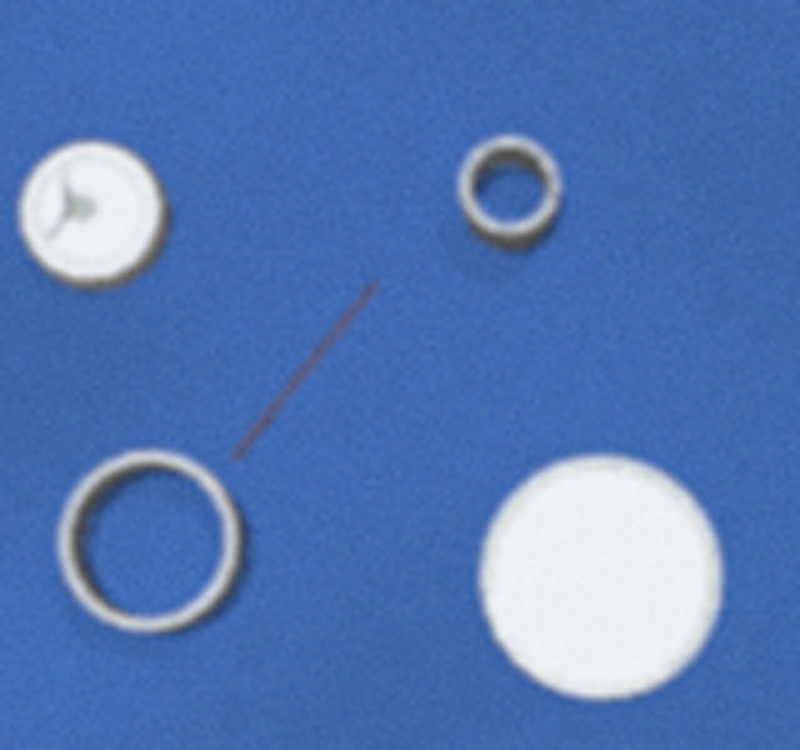

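View pics/c2.png

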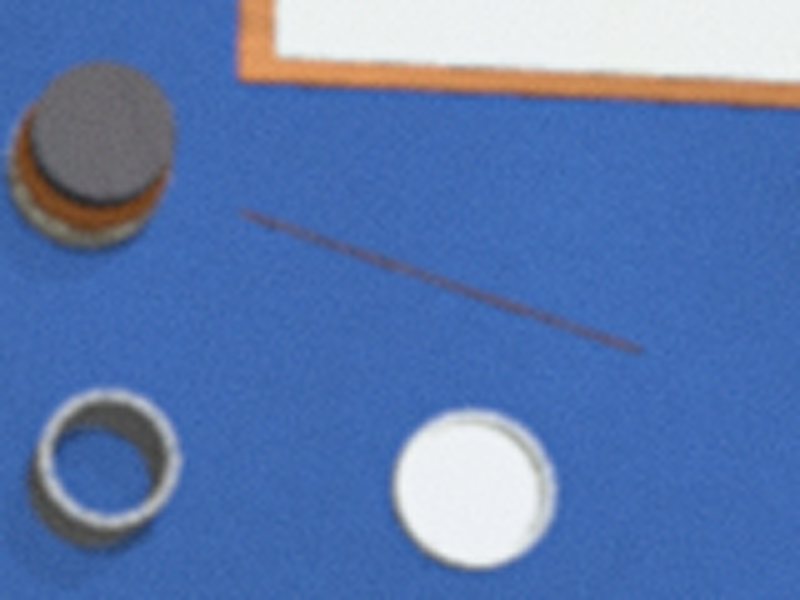

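View pics/c3.png

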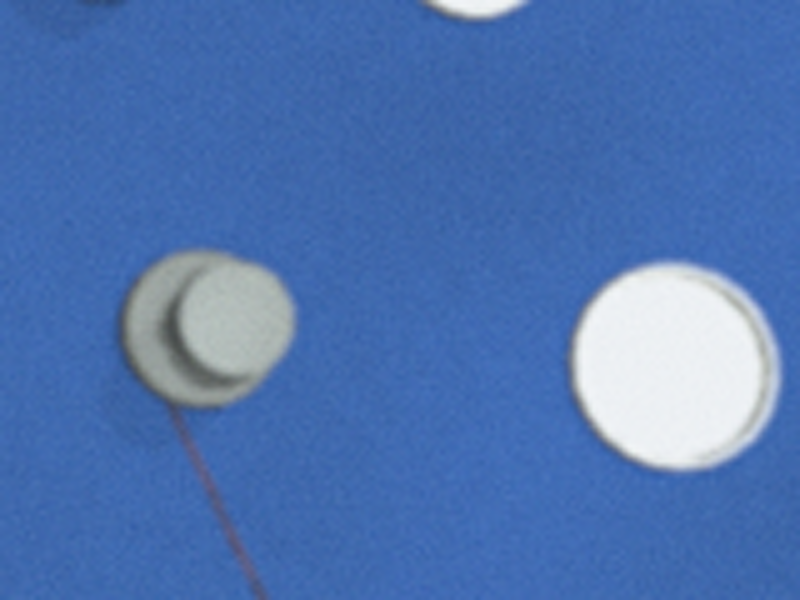

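The crops show every tray rim and ring rim cleanly. I'll get the tray centres by projecting the white outline onto the rim plane, then cross-check with the scene camera.

```bash
cat >> h.py <<'E'
def ray(name,uv,z):
    m=camera_model(name);K=np.array(m["camera_matrix"]);T=np.array(m["cam_to_world"])
    uv=np.asarray(uv,float).reshape(-1,2)
    D=np.stack([(uv[:,0]-K[0,2])/K[0,0],-(uv[:,1]-K[1,2])/K[1,1],-np.ones(len(uv))],-1)@T[:3,:3].T
    return T[:3,3]+D*((z-T[2,3])/D[:,2])[:,None]
E
python3 - <<'E'
from h import *
for cam,L in(("top",(("tL",340,325,30),("tM",515,323,28),("tS",475,237,24),)),("scene",(("tL",331,195,28),("tM",203,147,22),("tS",190,209,19)))):
  im=np.load(f"pics/{cam}0i.npy").astype(int)
  for n,u,v,r in L:
    m=((im[...,0]>110)).astype(np.uint8);k=np.zeros_like(m);k[v-r:v+r,u-r:u+r]=1;m*=k
    cs,_=cv2.findContours(m,cv2.RETR_EXTERNAL,cv2.CHAIN_APPROX_NONE);c=max(cs,key=cv2.contourArea)
    W=ray(cam,c.reshape(-1,2),.008)[:,:2].astype(np.float32)
    print(cam,n,cv2.fitEllipse(W))
# rings/cap in scene by depth
d=np.load("pics/scene0.npy");P=pts("scene",d)
for n,u,v,r,z in(("L",400,222,22,.042),("M",247,228,22,.056),("S",316,245,16,.048),("cap",389,278,20,.02),("driver",265,160,20,.095),("jar",216,272,22,.062)):
    Q=P[v-r:v+r,u-r:u+r].reshape(-1,3);a=Q[np.abs(Q[:,2]-z)<.005]
    c,R=cv2.minEnclosingCircle(a[:,:2].astype(np.float32));print(n,np.round(c,4),round(R*2000,1),a[:,:2].mean(0).round(4))
Q=P[225:330,450:545].reshape(-1,3);a=Q[np.abs(Q[:,2]-.045)<.008];print(cv2.minAreaRect(a[:,:2].astype(np.float32)))
E
```

```text
top tL ((0.4463820159435272, -0.03485255688428879), (0.09274525940418243, 0.09394532442092896), 175.1027069091797)
top tM ((0.44323909282684326, -0.37297874689102173), (0.0791708379983902, 0.08003071695566177), 14.747435569763184)
top tS ((0.6126194000244141, -0.30685994029045105), (0.06332101672887802, 0.06398165971040726), 13.44479751586914)
scene tL ((0.4462822675704956, -0.03454724699258804), (0.09396661072969437, 0.09771746397018433), 112.10846710205078)
scene tM ((0.443116694688797, -0.37275198101997375), (0.08029559999704361, 0.08447093516588211), 130.98573303222656)
scene tS ((0.6126439571380615, -0.306849867105484), (0.06377730518579483, 0.06792762130498886), 129.4376220703125)
L [0.4634 0.1381] 70.1 [0.4642 0.1382]
M [ 0.62   -0.1538] 55.7 [ 0.6202 -0.1543]
S [ 0.5939 -0.0025] 40.8 [ 0.5937 -0.0013]
cap [0.5917 0.1622] 58.1 [0.5932 0.1626]
driver [ 0.4624 -0.1882] 46.1 [ 0.4628 -0.1873]
jar [ 0.748  -0.1568] 58.3 [ 0.7487 -0.1567]
((0.511001467704773, 0.38820385932922363), (0.16442450881004333, 0.1659320443868637), 1.0952142477035522)
```

The two cameras agree within about 2–3 mm. Targets:

| Item | x | y |
|---|---|---|
| Cap | 0.592 | 0.161 |
| Large ring | 0.462 | 0.136 |
| Medium ring | 0.619 | -0.156 |
| Small ring | 0.593 | -0.003 |
| Large tray | 0.446 | -0.035 |
| Medium tray | 0.443 | -0.373 |
| Small tray | 0.613 | -0.307 |
| Bin | 0.511 | 0.366 |

I'll turn the jaws along world x, so tool x = world y, tool y = world x and tool z = down.

Request:
{"name": "drive_tool", "arguments": {
  "motion": "0 0 10.06 0 0 0 100; 0 0 10.06 0 0 0 100; 0 0 10.06 0 0 0 100; 0 0 10.06 0 0 0 100; 0 0 10.06 0 0 0 100; 0 0 10.06 0 0 0 100; 0 0 10.06 0 0 0 100; 0 0 0 -0.06 0 0 100; 0 0 0 -0.06 0.05 0 100; 0 0 0 -0.06 0.06 0 100; 0 0 0 -0.06 0.06 0 100; 0 0 0 -0.06 0.06 0 100",
  "newtons": 40
}}

```text
clock: 1.6
position: [0.3544, 0.2901, 0.226]
ee_rot: [0.002, 0.718, 0.696, -0.006]
contact_force: [1.4, 1.4, -0.8]
width: 0.0852
```

Request:
{"name": "drive_tool", "arguments": {
  "motion": "0 0 -1.5 -0.04 0.05 0 100; 0 0 0 -0.04 0.06 0 100; 0 0 0 -0.03 0.06 0.03 100; 0 0 0 -0.01 0.05 0.04 100; 0 0 0 0 0 0.02 100; 0 0 0 0 0 0 100; 0 0 0 0 0 0 100"
}}

```text
clock: 2.48
position: [0.5561, 0.1723, 0.14]
ee_rot: [0.002, 0.711, 0.703, -0.005]
contact_force: [0.0, -0.3, -0.4]
width: 0.0854
```

```bash
cat >> h.py <<'E'
from scipy.spatial.transform import Rotation as Ro
def go(x,y,z):
    s=get_state();w,a,b,c=s["ee_rot"];R=Ro.from_quat([a,b,c,w])
    D=Ro.from_quat([2**-.5,2**-.5,0,0])
    t=R.inv().apply(np.array([x,y,z])-s["position"]);r=(R.inv()*D).as_rotvec(degrees=True)
    print("t",round(float(s["clock"]),2),"pos",np.round(s["position"],4),"F",np.round(s["contact_force"],1),"w",round(float(s["width"]),4),"| rot",np.round(r,2),"shift",np.round(t,4),"q",np.round(s["qpos"],2))
E
python3 -c "
from h import *
go(.592,.161,.06)"
```

```text
t 2.48 pos [0.5561 0.1723 0.14  ] F [ 0.  -0.3 -0.4] w 0.0854 | rot [-0.29  0.56 -0.71] shift [-0.0101  0.0364  0.0799] q [ 0.19  0.35  1.63 -0.01  1.17  0.2 ]
```

Request:
{"name": "drive_tool", "arguments": {
  "motion": "-0.3 0.5 -0.7 -0.005 0.02 0.02 100; 0 0 0 -0.005 0.016 0.03 100; 0 0 0 0 0 0.025 100; 0 0 0 0 0 0 100; 0 0 0 0 0 0 100"
}}

```text
clock: 3.1
position: [0.5952, 0.1651, 0.072]
ee_rot: [0.004, 0.705, 0.709, 0.006]
contact_force: [-1.1, -1.0, -0.5]
width: 0.0855
```

```bash
python3 -c "
from h import *
go(.592,.161,.00)"
```

```text
t 3.1 pos [0.5952 0.1651 0.072 ] F [-1.1 -1.  -0.5] w 0.0855 | rot [ 0.79 -0.11  0.29] shift [-0.0042 -0.0042  0.072 ] q [ 0.16  0.45  1.65 -0.    1.02  0.15]
```

Request:
{"name": "drive_tool", "arguments": {
  "motion": "0 0 0 -0.004 -0.003 0.02 100; 0 0 0 0 0 0.02 100; 0 0 0 0 0 0.018 100; 0 0 0 0 0 0.01 100; 0 0 0 0 0 0 100; 0 0 0 0 0 0 100"
}}

```text
clock: 3.85
position: [0.599, 0.1638, 0.0131]
ee_rot: [0.01, 0.704, 0.71, 0.013]
contact_force: [0.4, -0.7, -0.2]
width: 0.0852
```

```bash
python3 -c "
from h import *
go(.592,.161,.00)"
```

```text
t 3.85 pos [0.599  0.1638 0.0131] F [ 0.4 -0.7 -0.2] w 0.0852 | rot [ 1.83 -0.27  0.45] shift [-0.0029 -0.0074  0.0129] q [ 0.16  0.52  1.72 -0.    0.87  0.15]
```

Request:
{"name": "drive_tool", "arguments": {
  "motion": "1.8 -0.3 0.4 -0.003 -0.007 0.006 100; 0 0 0 0 0 0.004 100; 0 0 0 0 0 0 100; 0 0 0 0 0 0 100"
}}

```text
clock: 4.35
position: [0.5927, 0.1607, 0.0035]
ee_rot: [0.0, 0.707, 0.707, -0.0]
contact_force: [-0.8, 1.9, 0.3]
width: 0.0853
```

```bash
python3 - <<'E'
from h import *
go(.592,.161,.00)
im,d=get_image("scene");cv2.imwrite("pics/s1.png",cv2.resize(im[180:340,290:500,::-1],None,fx=3.5,fy=3.5,interpolation=cv2.INTER_CUBIC))
E
```

```text
t 4.35 pos [0.5927 0.1607 0.0035] F [-0.8  1.9  0.3] w 0.0853 | rot [0.03 0.03 0.01] shift [ 0.0003 -0.0007  0.0035] q [ 0.15  0.53  1.72 -0.    0.89  0.15]
```

View pics/s1.png

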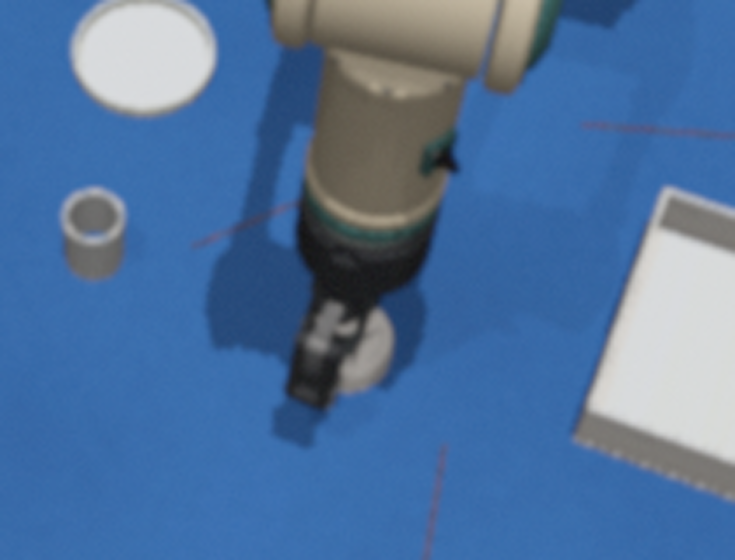

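Fingers straddle the cap: far finger at crop (315,370), cap centre at about (350,350), which fits the geometry. Close.

Request:
{"name": "drive_tool", "arguments": {
  "motion": "0 0 0 0 0 0.002 60; 0 0 0 0 0 0 50; 0 0 0 0 0 0 50; 0 0 0 0 0 0 50; 0 0 0 0 0 0 50; 0 0 0 0 0 0 50",
  "newtons": 40
}}

```text
clock: 5.15
position: [0.5927, 0.1607, 0.0017]
ee_rot: [0.0, 0.707, 0.707, 0.0]
contact_force: [0.1, 0.4, 0.8]
width: 0.0565
```

Request:
{"name": "drive_tool", "arguments": {
  "motion": "0 0 0 0 0 -0.02 45; 0 0 0 0 0 -0.03 45; 0 0 0 0 0 -0.04 45; 0 0 0 0.01 -0.01 -0.03 45; 0 0 0 0.03 -0.02 0 45; 0 0 0 0.05 -0.02 0 45; 0 0 0 0.05 -0.02 0 45; 0 0 0 0.04 -0.01 0 45; 0 0 0 0.02 0 0 45; 0 0 0 0 0 0 45"
}}

```text
clock: 6.4
position: [0.5111, 0.3649, 0.1242]
ee_rot: [0.0, 0.708, 0.706, -0.001]
contact_force: [0.2, -0.7, -0.7]
width: 0.0562
```

```bash
python3 - <<'E'
from h import *
go(.511,.358,.06)
im,d=get_image("top");cv2.imwrite("pics/t2.png",im[200:380,0:400,::-1].repeat(2,0).repeat(2,1))
E
```

```text
t 6.4 pos [0.5111 0.3649 0.1242] F [ 0.2 -0.7 -0.7] w 0.0562 | rot [-0.    0.08 -0.13] shift [-0.0068 -0.0001  0.0643] q [ 0.51  0.43  1.55 -0.    1.17  0.51]
```

View pics/t2.png

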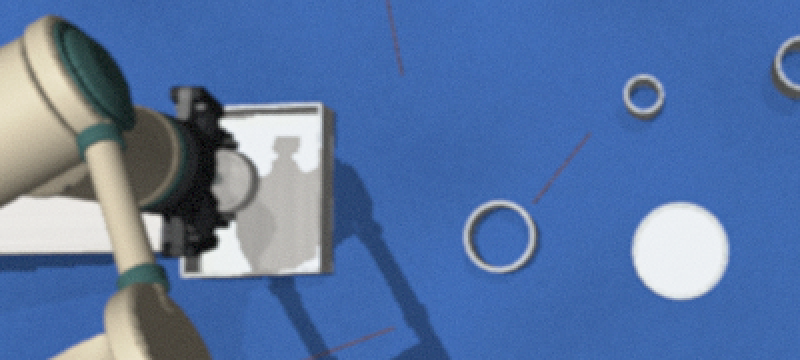

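Cap is held over the bin (crop 235,180). Lower and release.

Request:
{"name": "drive_tool", "arguments": {
  "motion": "0 0 0 -0.007 0 0.025 45; 0 0 0 0 0 0.03 45; 0 0 0 0 0 0.03 45; 0 0 0 0 0 0 45; 0 0 0 0 0 0 45; 0 0 0 0 0 0 80; 0 0 0 0 0 0 80; 0 0 0 0 0 -0.01 80; 0 0 0 0 0 -0.03 80; 0 0 0 0 0 -0.04 80; 0 0 0 0 0 -0.03 100; 0 0 0 0 0 0 100"
}}

```text
clock: 7.95
position: [0.5174, 0.3502, 0.1597]
ee_rot: [0.004, 0.711, 0.704, 0.004]
contact_force: [-0.3, -0.5, 0.4]
width: 0.0856
```

```bash
python3 - <<'E'
from h import *
go(.462,.136,.1)
im,d=get_image("top");cv2.imwrite("pics/t3.png",im[200:380,0:400,::-1].repeat(2,0).repeat(2,1))
E
```

```text
t 7.95 pos [0.5174 0.3502 0.1597] F [-0.3 -0.5  0.4] w 0.0856 | rot [ 0.66  0.02 -0.57] shift [-0.2148 -0.0539  0.0592] q [ 0.49  0.39  1.51 -0.01  1.23  0.5 ]
```

View pics/t3.png

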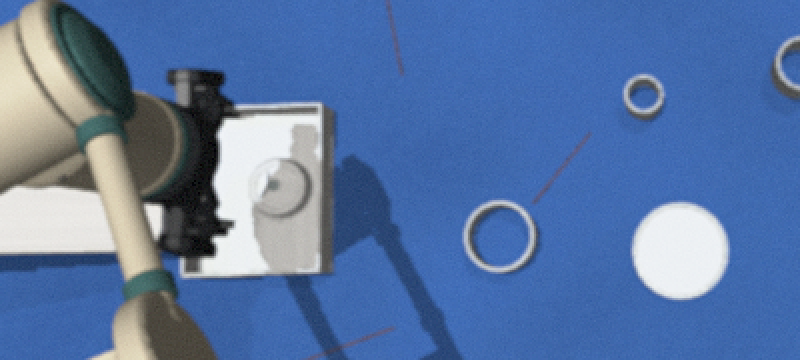

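Cap lies flat in the bin (crop 280,187). Now the large ring.

Request:
{"name": "drive_tool", "arguments": {
  "motion": "0.6 0 -0.6 -0.03 -0.01 0 100; 0 0 0 -0.05 -0.012 0 100; 0 0 0 -0.05 -0.012 0 100; 0 0 0 -0.05 -0.012 0.02 100; 0 0 0 -0.025 -0.005 0.02 100; 0 0 0 0 0 0.01 100; 0 0 0 0 0 0 100"
}}

```text
clock: 8.88
position: [0.4587, 0.1393, 0.1003]
ee_rot: [-0.003, 0.706, 0.708, -0.006]
contact_force: [0.1, 0.6, 0.4]
width: 0.0853
```

```bash
python3 -c "
from h import *
go(.462,.136,.06)"
```

```text
t 8.88 pos [0.4587 0.1393 0.1003] F [0.1 0.6 0.4] w 0.0853 | rot [-0.73  0.24  0.2 ] shift [-0.0031  0.0038  0.0403] q [ 0.15  0.26  1.89 -0.    1.    0.15]
```

Request:
{"name": "drive_tool", "arguments": {
  "motion": "-0.7 0.2 0.2 -0.003 0.003 0.02 100; 0 0 0 0 0 0.02 100; 0 0 0 0 0 0 100; 0 0 0 0 0 0 100"
}}

```text
clock: 9.38
position: [0.465, 0.1406, 0.0609]
ee_rot: [0.001, 0.706, 0.709, 0.002]
contact_force: [-0.2, 0.1, -0.4]
width: 0.0855
```

```bash
python3 -c "
from h import *
go(.462,.136,.014)"
```

```text
t 9.38 pos [0.465  0.1406 0.0609] F [-0.2  0.1 -0.4] w 0.0855 | rot [ 0.27 -0.08  0.26] shift [-0.0047 -0.0032  0.0469] q [0.15 0.31 1.95 0.   0.89 0.14]
```

Request:
{"name": "drive_tool", "arguments": {
  "motion": "0.3 0 0.3 -0.005 -0.003 0.005 100; 0 0 0 0 -0.001 0.01 100; 0 0 0 0 -0.001 0.01 100; 0 0 0 0 0 0 100; 0 0 0 0 0 0 100"
}}

```text
clock: 10.0
position: [0.4607, 0.1359, 0.0355]
ee_rot: [-0.0, 0.707, 0.707, 0.001]
contact_force: [-0.2, 0.6, 0.1]
width: 0.0853
```

```bash
python3 -c "
from h import *
go(.462,.136,.014)"
```

```text
t 10.0 pos [0.4607 0.1359 0.0355] F [-0.2  0.6  0.1] w 0.0853 | rot [ 0.09 -0.11 -0.03] shift [0.0001 0.0012 0.0215] q [0.14 0.34 1.98 0.   0.82 0.14]
```

Request:
{"name": "drive_tool", "arguments": {
  "motion": "0 0 0 0 0.001 0.011 100; 0 0 0 0 0 0.011 100; 0 0 0 0 0 0 100; 0 0 0 0 0 0 60; 0 0 0 0 0 0 55; 0 0 0 0 0 0 55; 0 0 0 0 0 0 55; 0 0 0 0 0 0 55"
}}

```text
clock: 11.0
position: [0.4621, 0.1359, 0.0123]
ee_rot: [0.0, 0.707, 0.707, 0.001]
contact_force: [-0.2, 0.4, 0.2]
width: 0.0643
```

```bash
python3 -c "
from h import *
go(.4463,-.0347,.10)"
```

```text
t 11.0 pos [0.4621 0.1359 0.0123] F [-0.2  0.4  0.2] w 0.0643 | rot [ 0.12 -0.11 -0.03] shift [-0.1705 -0.0155 -0.088 ] q [0.14 0.37 2.01 0.   0.76 0.14]
```

Gripped (reads 64.3 mm, the same −1.5 mm offset as the cap). Lift and carry.

Request:
{"name": "drive_tool", "arguments": {
  "motion": "0 0 0 0 0 -0.015 50; 0 0 0 0 0 -0.025 50; 0 0 0 0 0 -0.03 50; 0 0 0 -0.02 -0.002 -0.01 50; 0 0 0 -0.04 -0.004 0 50; 0 0 0 -0.05 -0.005 0 50; 0 0 0 -0.04 -0.004 0 50; 0 0 0 -0.02 0 0 50; 0 0 0 0 0 0 50; 0 0 0 0 0 0 50"
}}

```text
clock: 12.25
position: [0.4456, -0.0383, 0.0932]
ee_rot: [-0.0, 0.707, 0.707, 0.001]
contact_force: [0.3, 0.7, -2.7]
width: 0.0642
```

```bash
python3 -c "
from h import *
go(.4463,-.0347,.04)"
```

```text
t 12.25 pos [ 0.4456 -0.0383  0.0932] F [ 0.3  0.7 -2.7] w 0.0642 | rot [ 0.04 -0.12  0.04] shift [0.0035 0.0007 0.0532] q [-0.24  0.22  1.98  0.    0.95 -0.25]
```

Request:
{"name": "drive_tool", "arguments": {
  "motion": "0 0 0 0.0035 0 0.015 50; 0 0 0 0 0 0.02 50; 0 0 0 0 0 0.015 50; 0 0 0 0 0 0 50; 0 0 0 0 0 0 50"
}}

```text
clock: 12.88
position: [0.4462, -0.03, 0.0425]
ee_rot: [-0.0, 0.705, 0.709, 0.002]
contact_force: [1.0, -0.3, -1.7]
width: 0.064
```

```bash
python3 - <<'E'
from h import *
go(.4463,-.0347,.0145)
im,d=get_image("scene");cv2.imwrite("pics/s4.png",cv2.resize(im[130:290,220:430,::-1],None,fx=3.5,fy=3.5,interpolation=cv2.INTER_CUBIC))
E
```

```text
t 12.88 pos [ 0.4462 -0.03    0.0425] F [ 1.  -0.3 -1.7] w 0.064 | rot [ 0.11 -0.19  0.38] shift [-0.0048  0.0001  0.028 ] q [-0.23  0.29  2.05  0.01  0.81 -0.24]
```

View pics/s4.png

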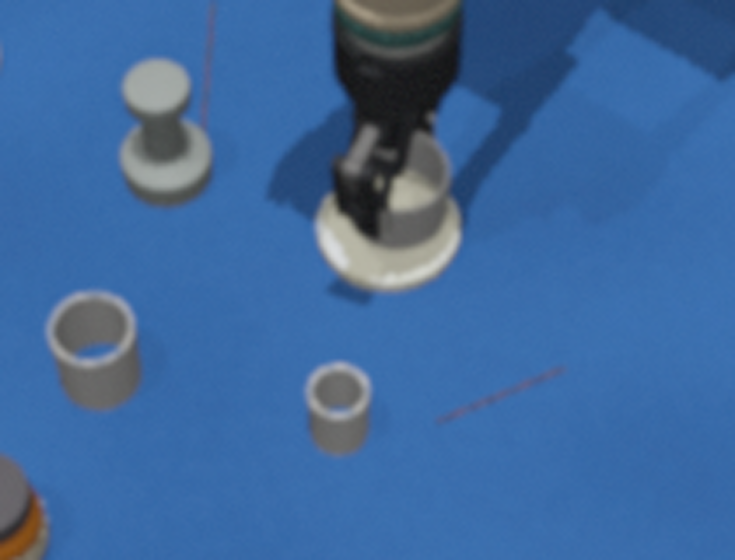

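The ring hangs upright over its tray (crop 410,190). Correct y and lower.

Request:
{"name": "drive_tool", "arguments": {
  "motion": "0 0 0.4 -0.005 0 0.006 50; 0 0 0 0 0 0.008 50; 0 0 0 0 0 0.008 50; 0 0 0 0 0 0 50; 0 0 0 0 0 0 50"
}}

```text
clock: 13.55
position: [0.4469, -0.0355, 0.0199]
ee_rot: [0.0, 0.708, 0.707, 0.002]
contact_force: [0.1, 0.1, -2.2]
width: 0.0639
```

```bash
python3 -c "
from h import *
go(.4463,-.0347,.0143)"
```

```text
t 13.55 pos [ 0.4469 -0.0355  0.0199] F [ 0.1  0.1 -2.2] w 0.0639 | rot [ 0.22 -0.17 -0.07] shift [ 0.0008 -0.0007  0.0056] q [-0.24  0.32  2.07  0.01  0.75 -0.24]
```

Request:
{"name": "drive_tool", "arguments": {
  "motion": "0 0 0 0 0 0.003 50; 0 0 0 0 0 0.002 50; 0 0 0 0 0 0 50; 0 0 0 0 0 0 50"
}}

```text
clock: 14.05
position: [0.4473, -0.0356, 0.0149]
ee_rot: [0.001, 0.708, 0.707, 0.003]
contact_force: [0.3, 0.3, -2.2]
width: 0.0639
```

Request:
{"name": "drive_tool", "arguments": {
  "motion": "0 0 0 0 0 0.001 50; 0 0 0 0 0 0 50; 0 0 0 0 0 0 85; 0 0 0 0 0 0 95; 0 0 0 0 0 0 95; 0 0 0 0 0 -0.01 95; 0 0 0 0 0 -0.02 95; 0 0 0 0 0 -0.03 95; 0 0 0 0 0 -0.04 95; 0 0 0 0.01 0.04 -0.01 95; 0 0 0 0.01 0.04 0 95; 0 0 0 0 0 0 95"
}}

```text
clock: 15.55
position: [0.5298, -0.0158, 0.1337]
ee_rot: [0.003, 0.708, 0.706, 0.005]
contact_force: [-0.2, -0.6, -0.9]
width: 0.081
```

```bash
python3 -c "
from h import *
go(.593,-.003,.1)
im,d=get_image('top');cv2.imwrite('pics/t5.png',cv2.resize(im[200:380,200:460,::-1],None,fx=3,fy=3))
im,d=get_image('scene');cv2.imwrite('pics/s5.png',cv2.resize(im[130:290,220:430,::-1],None,fx=3.5,fy=3.5,interpolation=cv2.INTER_CUBIC))
"
```

```text
t 15.55 pos [ 0.5298 -0.0158  0.1337] F [-0.2 -0.6 -0.9] w 0.081 | rot [ 0.65 -0.08 -0.11] shift [0.0128 0.0628 0.0344] q [-0.16  0.28  1.76  0.    1.09 -0.16]
```

View pics/t5.png

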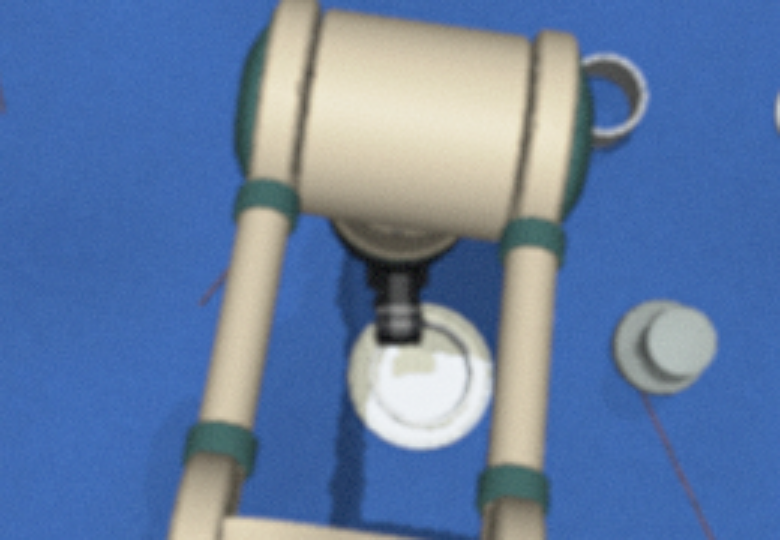

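View pics/s5.png

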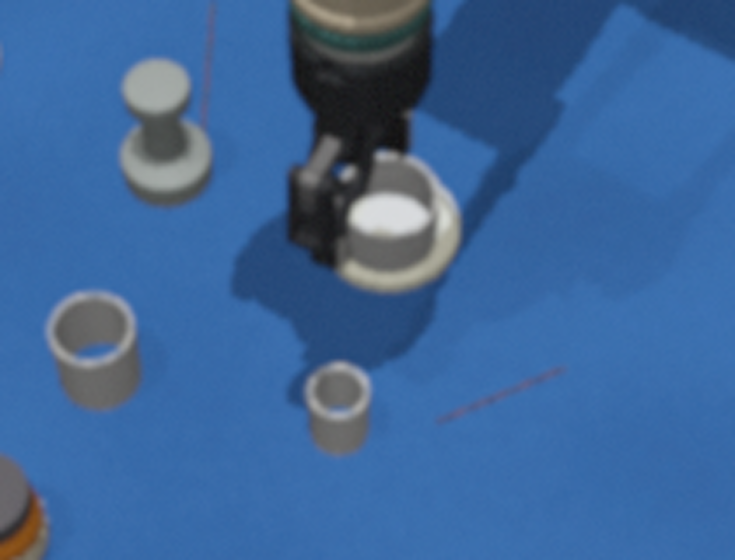

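Large ring stands in its tray (top crop 425,375). Now the small ring.

Request:
{"name": "drive_tool", "arguments": {
  "motion": "0.6 0 0 0.006 0.03 0.01 95; 0 0 0 0.006 0.03 0.02 95; 0 0 0 0 0 0.015 95; 0 0 0 0 0 0 95; 0 0 0 0 0 0 95"
}}

```text
clock: 16.27
position: [0.5788, -0.0049, 0.087]
ee_rot: [-0.005, 0.709, 0.706, -0.004]
contact_force: [0.1, 0.4, 0.3]
width: 0.0809
```

```bash
python3 -c "
from h import *
go(.593,-.003,.06)
"
```

```text
t 16.27 pos [ 0.5788 -0.0049  0.087 ] F [0.1 0.4 0.3] w 0.0809 | rot [-0.72 -0.09 -0.24] shift [0.0019 0.0145 0.0268] q [-0.13  0.4   1.7  -0.    1.05 -0.12]
```

Request:
{"name": "drive_tool", "arguments": {
  "motion": "-0.7 0 -0.2 0.001 0.007 0.005 95; 0 0 0 0 0.007 0.01 95; 0 0 0 0 0 0.01 95; 0 0 0 0 0 0 95; 0 0 0 0 0 0 95"
}}

```text
clock: 16.9
position: [0.593, -0.0042, 0.0615]
ee_rot: [0.0, 0.707, 0.707, 0.001]
contact_force: [-0.3, -0.5, 0.6]
width: 0.0812
```

```bash
python3 -c "
from h import *
go(.593,-.003,.016)
"
```

```text
t 16.9 pos [ 0.593  -0.0042  0.0615] F [-0.3 -0.5  0.6] w 0.0812 | rot [ 0.09 -0.07 -0.05] shift [ 0.0011 -0.      0.0455] q [-0.13  0.44  1.71  0.    0.99 -0.13]
```

Request:
{"name": "drive_tool", "arguments": {
  "motion": "0 0 0 0.001 0 0.01 95; 0 0 0 0 0 0.015 95; 0 0 0 0 0 0.015 95; 0 0 0 0 0 0.005 95; 0 0 0 0 0 0 95; 0 0 0 0 0 0 60; 0 0 0 0 0 0 30; 0 0 0 0 0 0 30; 0 0 0 0 0 0 30; 0 0 0 0 0 0 30; 0 0 0 0 0 0 30"
}}

```text
clock: 18.27
position: [0.5932, -0.003, 0.0138]
ee_rot: [0.0, 0.707, 0.707, 0.001]
contact_force: [-0.2, 0.5, -1.0]
width: 0.0354
```

```bash
python3 -c "
from h import *
go(.593,-.003,.016)
"
```

```text
t 18.27 pos [ 0.5932 -0.003   0.0138] F [-0.2  0.5 -1. ] w 0.0354 | rot [ 0.13 -0.06 -0.05] shift [ 0.     -0.0002 -0.0022] q [-0.12  0.5   1.76  0.    0.89 -0.12]
```

Request:
{"name": "drive_tool", "arguments": {
  "motion": "0 0 0 0 0 -0.015 28; 0 0 0 0 0 -0.025 28; 0 0 0 0 0 -0.035 28; 0 0 0 0 0 -0.04 28; 0 0 0 -0.02 0.001 -0.02 28; 0 0 0 -0.04 0.003 0 28; 0 0 0 -0.05 0.003 0 28; 0 0 0 -0.05 0.003 0 28; 0 0 0 -0.05 0.003 0 28; 0 0 0 -0.05 0.003 0 28; 0 0 0 -0.03 0.003 0 28; 0 0 0 0 0 0 28"
}}

```text
clock: 19.77
position: [0.6143, -0.3018, 0.1665]
ee_rot: [0.007, 0.706, 0.708, 0.004]
contact_force: [0.0, 1.2, -0.7]
width: 0.0357
```

```bash
python3 -c "
from h import *
go(.6126,-.3069,.06)
"
```

```text
t 19.77 pos [ 0.6143 -0.3018  0.1665] F [ 0.   1.2 -0.7] w 0.0357 | rot [0.88 0.19 0.1 ] shift [-0.0047 -0.0034  0.1065] q [-0.56  0.47  1.36  0.01  1.29 -0.56]
```

Request:
{"name": "drive_tool", "arguments": {
  "motion": "0.8 0.2 0 -0.004 -0.003 0.02 28; 0 0 0 0 0 0.03 28; 0 0 0 0 0 0.03 28; 0 0 0 0 0 0.02 28; 0 0 0 0 0 0 28; 0 0 0 0 0 0 28"
}}

```text
clock: 20.52
position: [0.6093, -0.2982, 0.0609]
ee_rot: [-0.004, 0.704, 0.71, 0.0]
contact_force: [-0.4, 0.1, -1.1]
width: 0.0355
```

```bash
python3 -c "
from h import *
go(.6126,-.3069,.0158)
im,d=get_image('scene');cv2.imwrite('pics/s6.png',cv2.resize(im[110:270,120:330,::-1],None,fx=3.5,fy=3.5,interpolation=cv2.INTER_CUBIC))
"
```

```text
t 20.52 pos [ 0.6093 -0.2982  0.0609] F [-0.4  0.1 -1.1] w 0.0355 | rot [-0.31 -0.31  0.45] shift [-0.0089  0.0035  0.0451] q [-0.56  0.55  1.49  0.    1.1  -0.57]
```

View pics/s6.png

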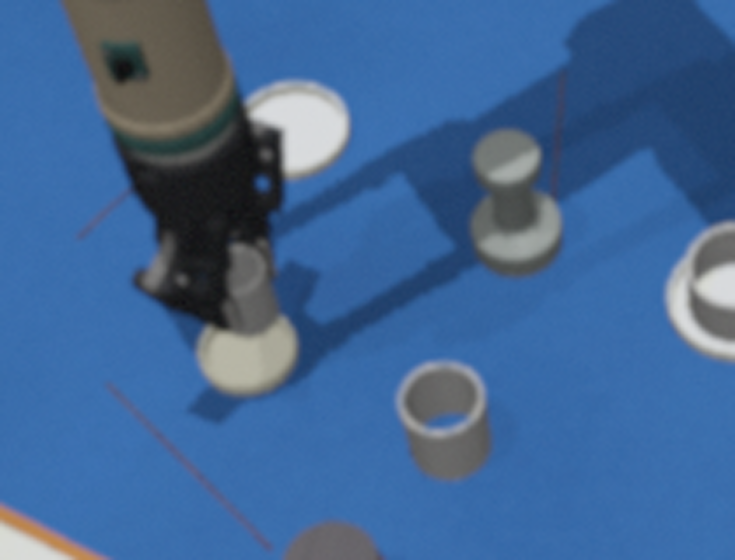

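Small ring held upright (crop 250,290) above its tray (248,352). Correct and lower.

Request:
{"name": "drive_tool", "arguments": {
  "motion": "-0.3 -0.3 0.4 -0.009 0.003 0.005 28; 0 0 0 0 0 0.01 28; 0 0 0 0 0 0.01 28; 0 0 0 0 0 0.005 28; 0 0 0 0 0 0 28; 0 0 0 0 0 0 28"
}}

```text
clock: 21.32
position: [0.6133, -0.3085, 0.0306]
ee_rot: [0.002, 0.707, 0.707, 0.0]
contact_force: [0.7, 0.5, -0.8]
width: 0.0359
```

```bash
python3 -c "
from h import *
go(.6126,-.3069,.0158)"
```

```text
t 21.32 pos [ 0.6133 -0.3085  0.0306] F [ 0.7  0.5 -0.8] w 0.0359 | rot [0.16 0.1  0.01] shift [ 0.0016 -0.0008  0.0148] q [-0.57  0.59  1.51 -0.    1.04 -0.57]
```

Request:
{"name": "drive_tool", "arguments": {
  "motion": "0.1 0.1 0 0.0015 -0.001 0.006 28; 0 0 0 0 0 0.005 28; 0 0 0 0 0 0.003 28; 0 0 0 0 0 0 28; 0 0 0 0 0 0 28"
}}

```text
clock: 21.95
position: [0.6126, -0.3069, 0.016]
ee_rot: [0.001, 0.707, 0.707, 0.0]
contact_force: [-0.1, 0.3, -0.6]
width: 0.0354
```

```bash
python3 -c "
from h import *
go(.6126,-.3069,.0158)"
```

```text
t 21.95 pos [ 0.6126 -0.3069  0.016 ] F [-0.1  0.3 -0.6] w 0.0354 | rot [0.09 0.01 0.02] shift [-0.      0.      0.0002] q [-0.57  0.6   1.53  0.    1.01 -0.57]
```

Request:
{"name": "drive_tool", "arguments": {
  "motion": "0 0 0 0 0 0 45; 0 0 0 0 0 0 75; 0 0 0 0 0 0 75; 0 0 0 0 0 0 75; 0 0 0 0 0 -0.015 75; 0 0 0 0 0 -0.025 75; 0 0 0 0 0 -0.035 75; 0 0 0 0 0 -0.035 90; 0 0 0 0.03 0.002 0 90; 0 0 0 0.05 0.002 0 90; 0 0 0 0.05 0.002 0 90; 0 0 0 0 0 0 90"
}}

```text
clock: 23.45
position: [0.6214, -0.176, 0.1396]
ee_rot: [0.007, 0.708, 0.706, 0.003]
contact_force: [0.0, -0.4, 0.4]
width: 0.0771
```

```bash
python3 -c "
from h import *
go(.619,-.156,.07)
im,d=get_image('scene');cv2.imwrite('pics/s7.png',cv2.resize(im[110:270,120:330,::-1],None,fx=3.5,fy=3.5,interpolation=cv2.INTER_CUBIC))
"
```

```text
t 23.45 pos [ 0.6214 -0.176   0.1396] F [ 0.  -0.4  0.4] w 0.0771 | rot [ 0.78  0.34 -0.14] shift [ 0.0204 -0.0034  0.0694] q [-0.38  0.43  1.5  -0.    1.2  -0.38]
```

View pics/s7.png

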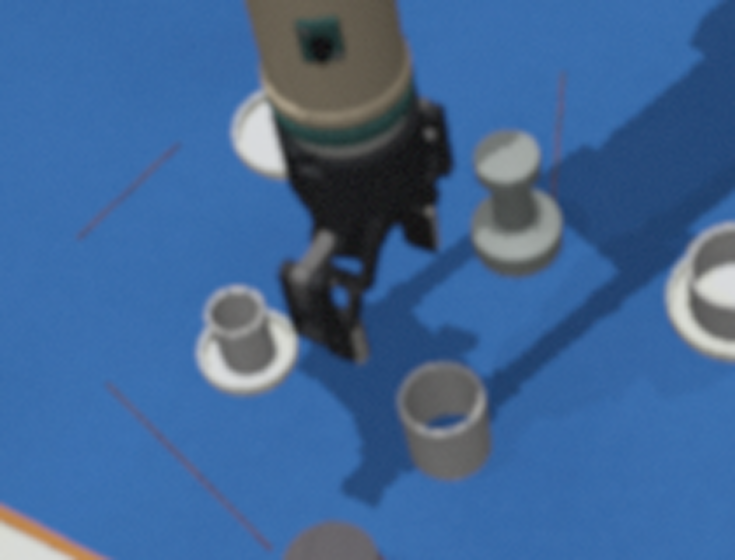

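Small ring is standing centred in its tray (crop 245,340). Now the medium ring.

Request:
{"name": "drive_tool", "arguments": {
  "motion": "0.8 0.3 -0.1 0.012 -0.002 0.01 90; 0 0 0 0.008 -0.001 0.02 90; 0 0 0 0 0 0.02 90; 0 0 0 0 0 0.01 90; 0 0 0 0 0 0 90; 0 0 0 0 0 0 90"
}}

```text
clock: 24.25
position: [0.6195, -0.1613, 0.0776]
ee_rot: [0.001, 0.71, 0.705, -0.001]
contact_force: [-0.2, -0.2, 1.0]
width: 0.0769
```

```bash
python3 -c "
from h import *
go(.619,-.156,.018)"
```

```text
t 24.25 pos [ 0.6195 -0.1613  0.0776] F [-0.2 -0.2  1. ] w 0.0769 | rot [-0.    0.17 -0.41] shift [ 0.0055 -0.0005  0.0596] q [-0.36  0.48  1.58 -0.    1.08 -0.35]
```

Request:
{"name": "drive_tool", "arguments": {
  "motion": "0 0.2 -0.4 0.005 0 0.005 90; 0 0 0 0 0 0.01 90; 0 0 0 0 0 0 90; 0 0 0 0 0 0 90"
}}

```text
clock: 24.75
position: [0.6203, -0.1564, 0.0629]
ee_rot: [0.001, 0.707, 0.707, 0.001]
contact_force: [-0.7, 0.4, -0.7]
width: 0.0764
```

```bash
python3 -c "
from h import *
go(.619,-.156,.018)"
```

```text
t 24.75 pos [ 0.6203 -0.1564  0.0629] F [-0.7  0.4 -0.7] w 0.0764 | rot [ 0.13 -0.01 -0.  ] shift [ 0.0004 -0.0014  0.0449] q [-0.36  0.5   1.6   0.    1.05 -0.36]
```

Request:
{"name": "drive_tool", "arguments": {
  "motion": "0 0 0 0 -0.001 0.01 90; 0 0 0 0 0 0.015 90; 0 0 0 0 0 0.015 90; 0 0 0 0 0 0.003 90; 0 0 0 0 0 0 90; 0 0 0 0 0 0 60; 0 0 0 0 0 0 45; 0 0 0 0 0 0 45; 0 0 0 0 0 0 45; 0 0 0 0 0 0 45; 0 0 0 0 0 0 45"
}}

```text
clock: 26.12
position: [0.6192, -0.1564, 0.0169]
ee_rot: [0.001, 0.707, 0.707, 0.001]
contact_force: [0.7, 0.3, -0.8]
width: 0.0524
```

```bash
python3 -c "
from h import *
go(.4432,-.3729,.15)"
```

```text
t 26.12 pos [ 0.6192 -0.1564  0.0169] F [ 0.7  0.3 -0.8] w 0.0524 | rot [ 0.12 -0.   -0.  ] shift [-0.2165 -0.1757 -0.1335] q [-0.36  0.55  1.65  0.    0.95 -0.36]
```

Request:
{"name": "drive_tool", "arguments": {
  "motion": "0 0 0 0 0 0 40; 0 0 0 0 0 0 40; 0 0 0 0 0 0 40"
}}

```text
clock: 26.5
position: [0.6191, -0.1563, 0.0168]
ee_rot: [0.001, 0.707, 0.707, 0.001]
contact_force: [-0.6, -0.2, -0.2]
width: 0.0517
```

Request:
{"name": "drive_tool", "arguments": {
  "motion": "0 0 0 0 0 -0.015 40; 0 0 0 0 0 -0.025 40; 0 0 0 0 0 -0.035 40; 0 0 0 0 0 -0.04 40; 0 0 0 0 0 -0.02 40; 0 0 0 -0.02 -0.02 0 40; 0 0 0 -0.04 -0.035 0 40; 0 0 0 -0.05 -0.04 0 40; 0 0 0 -0.05 -0.04 0 40; 0 0 0 -0.04 -0.03 0 40; 0 0 0 -0.015 -0.01 0 40; 0 0 0 0 0 0 40"
}}

```text
clock: 28.0
position: [0.4451, -0.376, 0.169]
ee_rot: [0.01, 0.706, 0.708, 0.003]
contact_force: [0.0, -0.4, -1.4]
width: 0.0518
```

```bash
python3 -c "
from h import *
go(.4432,-.3729,.06)"
```

```text
t 28.0 pos [ 0.4451 -0.376   0.169 ] F [ 0.  -0.4 -1.4] w 0.0518 | rot [1.02 0.54 0.17] shift [ 0.0041 -0.0039  0.1089] q [-0.83  0.32  1.6   0.01  1.2  -0.83]
```

Request:
{"name": "drive_tool", "arguments": {
  "motion": "1 0.5 0.2 0.003 -0.003 0.02 40; 0 0 0 0 0 0.03 40; 0 0 0 0 0 0.03 40; 0 0 0 0 0 0.02 40; 0 0 0 0 0 0 40; 0 0 0 0 0 0 40"
}}

```text
clock: 28.75
position: [0.4468, -0.3627, 0.0617]
ee_rot: [-0.004, 0.704, 0.71, 0.001]
contact_force: [0.8, -0.2, -1.0]
width: 0.0522
```

```bash
python3 -c "
from h import *
go(.4432,-.3729,.0188)
im,d=get_image('scene');cv2.imwrite('pics/s8.png',cv2.resize(im[80:240,120:330,::-1],None,fx=3.5,fy=3.5,interpolation=cv2.INTER_CUBIC))
"
```

```text
t 28.75 pos [ 0.4468 -0.3627  0.0617] F [ 0.8 -0.2 -1. ] w 0.0522 | rot [-0.21 -0.45  0.53] shift [-0.0105 -0.0035  0.0429] q [-0.8   0.42  1.74  0.    0.99 -0.82]
```

View pics/s8.png

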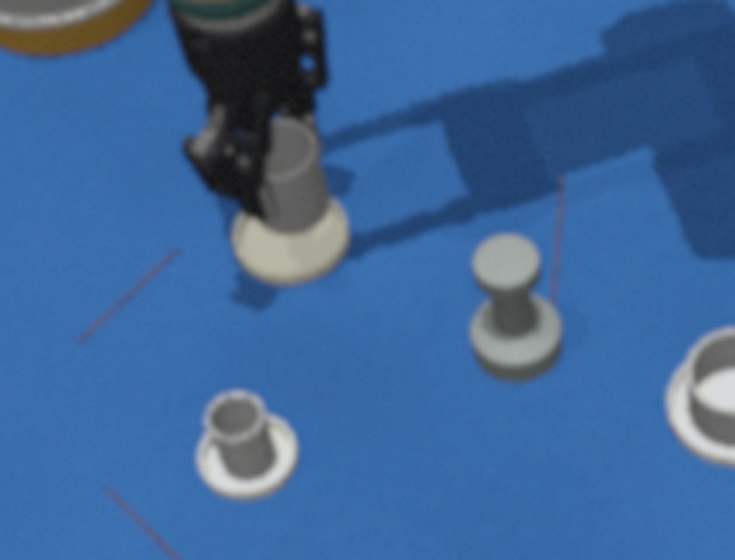

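Medium ring held upright (crop 293,175) over its tray (290,240).

Request:
{"name": "drive_tool", "arguments": {
  "motion": "-0.2 -0.4 0.5 -0.0105 -0.0035 0.004 40; 0 0 0 0 0 0.01 40; 0 0 0 0 0 0.01 40; 0 0 0 0 0 0.003 40; 0 0 0 0 0 0 40; 0 0 0 0 0 0 40"
}}

```text
clock: 29.55
position: [0.4438, -0.375, 0.0346]
ee_rot: [0.002, 0.707, 0.707, 0.0]
contact_force: [0.3, 0.2, -0.6]
width: 0.0518
```

```bash
python3 -c "
from h import *
go(.4432,-.3729,.0188)"
```

```text
t 29.55 pos [ 0.4438 -0.375   0.0346] F [ 0.3  0.2 -0.6] w 0.0518 | rot [ 0.14  0.12 -0.04] shift [ 0.0021 -0.0006  0.0158] q [-0.82  0.46  1.77  0.    0.92 -0.82]
```

Request:
{"name": "drive_tool", "arguments": {
  "motion": "0.1 0.1 0 0.002 -0.0005 0.006 40; 0 0 0 0 0 0.006 40; 0 0 0 0 0 0.0035 40; 0 0 0 0 0 0 40; 0 0 0 0 0 0 40"
}}

```text
clock: 30.18
position: [0.4437, -0.3731, 0.0186]
ee_rot: [0.001, 0.707, 0.707, 0.0]
contact_force: [0.5, -0.1, -0.5]
width: 0.0519
```

```bash
python3 -c "
from h import *
go(.4432,-.3729,.0185)"
```

```text
t 30.18 pos [ 0.4437 -0.3731  0.0186] F [ 0.5 -0.1 -0.5] w 0.0519 | rot [ 0.07  0.06 -0.03] shift [ 0.0002 -0.0005  0.0001] q [-0.82  0.47  1.78  0.    0.88 -0.82]
```

Request:
{"name": "drive_tool", "arguments": {
  "motion": "0 0 0 0 0 0 65; 0 0 0 0 0 0 90; 0 0 0 0 0 0 90; 0 0 0 0 0 0 90; 0 0 0 0 0 -0.015 90; 0 0 0 0 0 -0.025 90; 0 0 0 0 0 -0.035 90; 0 0 0 0 0 -0.05 90; 0 0 0 0 0 -0.05 90; 0 0 0 0 -0.02 -0.03 90; 0 0 0 0 -0.05 0 90; 0 0 0 0 0 0 90"
}}

```text
clock: 31.68
position: [0.3727, -0.3737, 0.2388]
ee_rot: [0.006, 0.707, 0.707, -0.001]
contact_force: [-0.3, 0.0, 0.6]
width: 0.077
```

Request:
{"name": "drive_tool", "arguments": {
  "motion": "0 0 0 -0.03 -0.04 0 90; 0 0 0 -0.05 -0.05 0 90; 0 0 0 -0.05 -0.05 0 90; 0 0 0 -0.05 -0.03 0 90; 0 0 0 -0.05 0 0 90; 0 0 0 0 0 0 90; 0 0 0 0 0 0 90"
}}

```text
clock: 32.55
position: [0.2133, -0.6013, 0.2448]
ee_rot: [0.012, 0.706, 0.708, -0.001]
contact_force: [-0.4, 0.3, -0.7]
width: 0.0769
```

```bash
python3 - <<'E'
from h import *
go(.4432,-.3729,.2)
im,d=get_image('scene');cv2.imwrite('pics/s9.png',im[:,:,::-1])
cv2.imwrite('pics/s9c.png',cv2.resize(im[110:270,150:360,::-1],None,fx=3.5,fy=3.5,interpolation=cv2.INTER_CUBIC))
P2=pts('scene',d)
im,d=get_image('top');cv2.imwrite('pics/t9.png',im[:,:,::-1]);P=pts('top',d)
for n,x,y,z in(("L",.4463,-.0347,.044),("M",.4432,-.3729,.058),("S",.6126,-.3069,.05),("cap",.511,.358,.023),("driver",.4607,-.189,.095),("jar",.747,-.159,.062)):
  for nm,Pq in(("top",P),("scene",P2)):
    Q=Pq.reshape(-1,3);a=Q[(np.hypot(Q[:,0]-x,Q[:,1]-y)<.05)&(np.abs(Q[:,2]-z)<.006)]
    if len(a)<9: print(n,nm,len(a));continue
    c,R=cv2.minEnclosingCircle(a[:,:2].astype(np.float32));A=np.c_[a[:,:2],np.ones(len(a))]
    pl=np.linalg.lstsq(A,a[:,2],rcond=None)[0];print(n,nm,"off",np.round(np.array(c)-[x,y],4),"dia",round(R*2000,1),"z",a[:,2].mean().round(4),"slope",pl[:2].round(3))
E
```

```text
t 32.55 pos [ 0.2133 -0.6013  0.2448] F [-0.4  0.3 -0.7] w 0.0769 | rot [0.92 1.   0.21] shift [0.2283 0.23   0.0444] q [-1.35  0.35  1.36  0.01  1.41 -1.35]
L top off [ 0.0008 -0.0013] dia 65.8 z 0.0432 slope [ 0.    -0.007]
L scene off [0.0017 0.0006] dia 69.7 z 0.0433 slope [ 0.002 -0.013]
M top off [ 0.0004 -0.0002] dia 54.1 z 0.0569 slope [-0.002 -0.002]
M scene off [-0.0013  0.0029] dia 58.4 z 0.0572 slope [-0.009  0.005]
S top off [-0.0009 -0.    ] dia 38.0 z 0.049 slope [-0.013 -0.004]
S scene off [-0.0018  0.0018] dia 42.0 z 0.049 slope [-0.006  0.029]
cap top off [ 0.0033 -0.0062] dia 57.4 z 0.0213 slope [-0.012 -0.001]
cap scene off [ 0.0042 -0.0054] dia 58.7 z 0.0225 slope [0.003 0.001]
driver top off [ 0.0002 -0.0006] dia 41.9 z 0.0928 slope [0.014 0.005]
driver scene off [0.0018 0.0009] dia 44.1 z 0.094 slope [-0.009  0.005]
jar top off [-0.0002 -0.0003] dia 57.2 z 0.0614 slope [0.    0.011]
jar scene off [0.0005 0.0019] dia 59.0 z 0.0625 slope [-0.     0.007]
```

View pics/s9c.png

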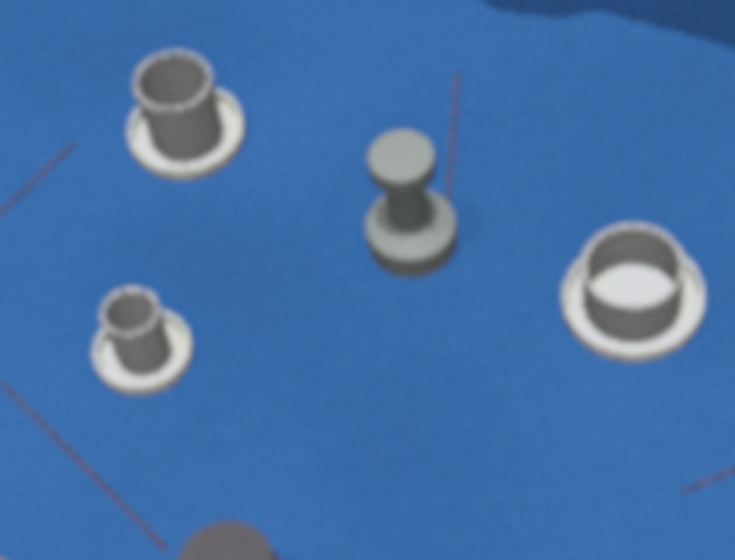

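View pics/t9.png

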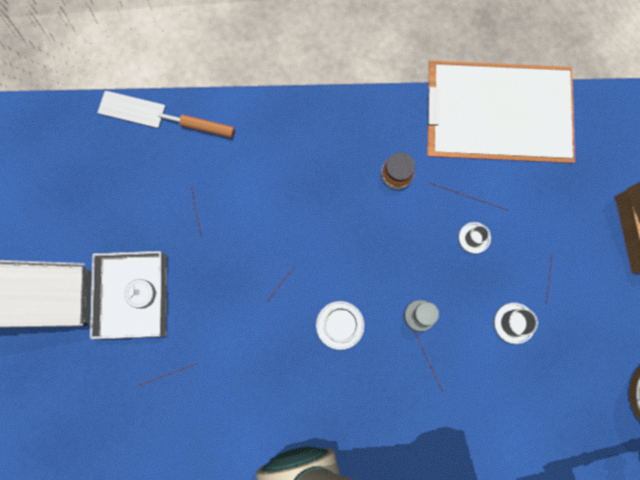

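Rings stand in their trays at px (340,325), (516,323) and (475,237), and the cap is in the bin (139,293). Before handing in, I'll check that the arm is clear of the barrel at the right edge.

View pics/s9.png

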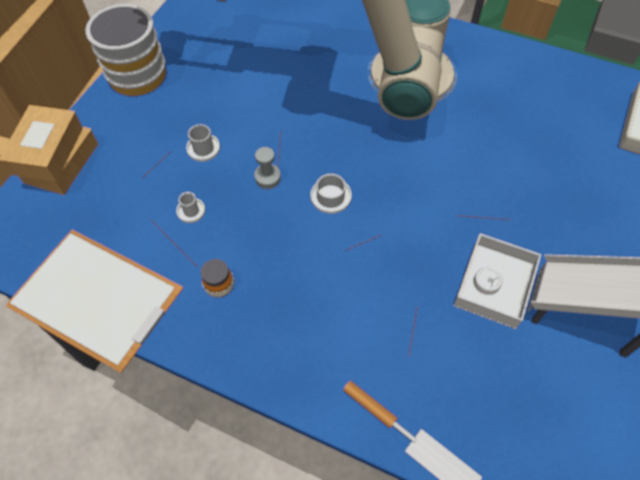

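The arm is off the top of the view, away from the barrel (125,50), and the wrist force is about zero. Handing in.

```bash
python3 -c "
from h import *
s=get_state();print(s['qd'].round(3) if hasattr(s['qd'],'round') else s['qd'],s['contact_force'])
print(sign_off())"
```

```text
[ 0.005 -0.01   0.01  -0.001  0.003  0.001] [0.27770031 0.51968876 0.01647236]
the job is handed in; nothing more can be done
None
```

I put all three rings upright in their own trays, placed the cap flat in the bin, let go of everything, and handed the job in at about 33 s of the 106 s allowed.

- **Rings:** the last pictures from both cameras put each ring within about 3 mm of its tray's centre (limit 12 mm). The tops were at heights that mean each ring sits on its tray floor. Most slopes were under 0.015 rad. The largest, 0.029 rad, was for the small ring in the scene camera; the top camera gave 0.013 (limit 0.08).
- **Cap:** it lies flat on the bin floor, about 15 mm from the bin's centre (as I measured it).
- **Bystanders:** the ring driver and jar measured within about 2 mm of where they started.
- **Robot:** the arm was stopped well away from everything, with the gripper open and the wrist force near zero.

**Disagreements:** the two cameras differed by up to about 3 mm, roughly what the calibration allows. When gripping the medium ring, the fingers read about 52 mm, while the other grips read about 1.5 mm under true size; the ring still lifted and stood correctly.

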